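Put the charged battery pack away in the tool-chest drawer

TASK

Take the red-topped battery pack out of the charger by its two ends, stand it on the blue mat and let go, then take it again across its narrow sides. Stand it upright in the empty front bay of the open chest drawer, setting it down rather than dropping it, and gently push the drawer fully shut. Leave the yellow-topped pack in the charger and do not disturb the other things on the bench.

Things in the scene. Friction and masses are not known exactly. Their poses are not given: they have to be found in the camera images.
- red_pack: Battery pack, a block 68 (x) by 30 (y) by 42 (z) mm, 0.24 kg, black with a red top 14 mm deep. Origin at the centre of its underside, z up, x along its length. It starts upright in one of the charger's two slots, which one varies; the cheeks cover its long sides to 6 mm below its top, so only its two ends (68 mm apart) can be gripped there.
- yellow_pack: The same battery pack with a yellow top, in the charger's other slot; it stays there. Origin at the centre of its underside, same axes.
- charger: Fixed grey twin charging station. Origin at the centre of its underside, on the bench. Base 68 (x) by 104 (y) by 12 (z) mm; two slots 34 mm wide at y = -27 and +27 mm between three cheeks 54 mm long (x), tops 48 mm above the bench. The packs stand on the base, 12 mm up, lengthwise along x; the slots are open at both x ends and on top.
- mat: Fixed square blue mat, 150 by 150 by 3 mm thick, flat on the bench. Origin at the centre of its underside; its upper face is at z = 3 mm.
- chest: Fixed red two-drawer chest, 250 deep (x), 220 wide (y), 174 mm high, its front facing the robot. Origin at the centre of its underside; x points to its back, y to the left seen from the robot. Only the top drawer is used.
- bay (a point): Centre of the floor of the empty bay, front right in the top drawer, moving with it. Axes like the chest's. Bay 84 by 84 mm inside: room for fingers beside the pack's 30 mm width, not at its ends. Above its floor the drawer's side wall rises 55 mm, the two grey dividers 50, the red drawer front 65 and the chest's top 77 mm. The other bays are occupied.
- chest_drawer0_handle (a point): Middle of the top drawer's aluminium bar handle: a horizontal round bar 11 mm thick and 110 mm long along y, 35 mm in front of the drawer front, 25 mm below the front's top edge and 39 mm above the bay's floor. Axes like the chest's. Moves with the drawer.
- chest_drawer0 (a joint): How far the top drawer is out, in m: 0 is fully shut (its stop), about 0.17 fully out. It starts 0.15 to 0.17 out, slides stiffly (about 1 N) along the chest's x and stays where left.
- can: Spray can with blue label, 60 mm diameter, 170 mm high, standing. Bystander. Origin at the centre of its underside.
- hammer: Hammer lying on the bench, bystander. Origin on its underside.
- brush: Brush lying on the bench, bystander. Origin on its underside.
- magnet: Red and steel angle magnet, about 80 mm across and 16 mm high, lying flat, bystander. Origin on its underside.
- cup: Open aluminium cup, 76 mm diameter, 85 mm high, bystander. Origin at the centre of its underside.
Things that resemble listed ones, but are neither listed nor needed, are in the scene too. What is shaped like the red_pack but brown or white is not meant.

How it is judged:
On the way, in this order (a step that is already met when the one before it is completed fails the run):
1. the red pack stands upright on the blue mat, released and still (x of red_pack in the frame of mat between -0.07 and 0.07 m and y of red_pack in the frame of mat between -0.07 and 0.07 m and z of red_pack in the frame of mat between 0 and 0.008 m and angle between red_pack's own z axis and vertical below 0.15 rad and linear speed of red_pack below 0.03 m/s and contact force between the fingers and red_pack below 0.1 N), for 0.2 s.
2. the red pack stands upright on the floor of the empty bay of the open drawer, released and still (x of red_pack in the frame of bay between -0.032 and 0.032 m and y of red_pack in the frame of bay between -0.032 and 0.032 m and z of red_pack in the frame of bay between -0.004 and 0.008 m and angle between red_pack's own z axis and vertical below 0.15 rad and linear speed of red_pack below 0.03 m/s and contact force between the fingers and red_pack below 0.1 N and value of joint chest_drawer0 above 0.08 m), for 0.2 s.
At the end, for the whole second after the job is handed in: The red pack stands upright (within 0.15 rad) and still on the floor of the bay, its centre within 32 mm of the bay's centre along x and y, released; the drawer is shut to within 6 mm; the yellow pack is within 20 mm of where it started (x of red_pack in the frame of bay between -0.032 and 0.032 m and y of red_pack in the frame of bay between -0.032 and 0.032 m and z of red_pack in the frame of bay between -0.004 and 0.008 m and angle between red_pack's own z axis and vertical below 0.15 rad and linear speed of red_pack below 0.03 m/s and contact force between the fingers and red_pack below 0.1 N and value of joint chest_drawer0 below 0.006 m and distance of yellow_pack from where it was at the start of the episode below 0.02 m); the robot touches nothing.
It fails at once if the red pack is dropped into the bay, or the drawer is slammed with it inside (pack faster than 0.5 m/s in the bay) (x of red_pack in the frame of bay between -0.042 and 0.042 m and y of red_pack in the frame of bay between -0.042 and 0.042 m and z of red_pack in the frame of bay between -0.01 and 0.05 m and linear speed of red_pack above 0.5 m/s).
It fails at once if the yellow pack is moved more than 20 mm (distance of yellow_pack from where it was at the start of the episode above 0.02 m).
It fails at once if another thing on the bench (can, hammer, brush, magnet, cup) is moved more than 30 mm (distance of any of can, hammer, brush, magnet, cup from where it was at the start of the episode above 0.03 m).
It also fails if it takes over 72 s, if anything falls off the work surface, if the arm or the gripper's body presses on something with over 40 N, if the wrist force passes 120 N, or if a joint passes its speed limit or range.

ROBOT

A 6-joint arm with a two-finger parallel gripper is mounted at the origin on the work surface. World frame = base frame: x ahead of the robot, y to its left, z up, the work surface at z = 0. Lengths are in m, angles in rad, forces in N, time in s.
With the tool pointing down it reaches from about 0.275 to 0.825 m from the base axis. Payload 4.9 kg.
Tool frame: the origin (TCP) lies at the very end of the fingers, on their centre line; the grasp point (between the pads) lies 19 mm behind it (bot.grip_point_offset is the distance from the TCP to the grasp point, in m); x points along the fingers, y is the direction in which the jaws open and shut, and the axes are right-handed (so a half turn about x gives the same grasp; the last joint's range is limited). The gripper opens to 85 mm and grips with 20 to 120 N. Pads are 22 mm wide; open, the fingers measure 114 mm over their backs; the gripper's body (76 mm by 85 mm) begins 54 mm behind the grasp point. The pads swing forward as they close: fully open they stand 13 mm farther back than shut.
Start: joints at [1.107, 0.326, -0.193, 1.052, 0, 1.437], TCP at [0.178, 0.52, 0.231] pointing down, gripper open.
Joint ranges: [-2.65, 2.65], [-0.97, 1.79], [-1.3, 1.35], [-1.93, 2.1], [-1.47, 1.37], [-3.14, 3.14]. Speed limits (rad/s): [2.57, 2.57, 3.14, 3.14, 3.14, 3.14].

INTERFACE

Orientations are given as a unit quaternion [x, y, z, w].
In Python, from workcell import bot gives the robot as it stands.
- The arm moves only by the tool arm_command, never from a script. Its argument "plan" is a list of rows, each a list of 6 numbers: the shift along the tool's x, y, z in cm, then the turn, a rotation vector about the tool's x, y, z in rad. In form: [[dx, dy, dz, rx, ry, rz], ...]. A call has 1 to 20 rows; each row shifts and turns the commanded pose from where the row before left it, along the tool's axes as they then stand; what a row does not reach is not made up. A row lasts 1/12 s, in which the tool goes at most 41.7 mm and 7.16 degrees, less where a joint would pass 70% of its speed; a pose out of reach is approached as far as the arm can. A call is refused whole if a number of a shift passes 4.17 or a number of a turn 0.125, either way. A call with a gripper value outside its range is refused whole. "fingers" is the opening in per cent of the stroke, from 0 (shut) to 100 (fully open), set as the call begins (left out, the last holds). The fingers move at their own pace and stop on an object; the grip force is fixed at half the most. Time passes only in rows, so rows that do not move let the fingers close. It gives the time, the measured TCP pose, the force and the opening at its end, in the units of the state.
- bot.read_state(): the state, without advancing time (a new reading comes with each control period).
- bot.capture(name): name is "side" or "top"; returns a dict with "pixels" (480x640x3 uint8, red, green, blue), "camera_matrix" (3x3 intrinsics, pixels), "rvec" (rotation vector, rad) and "tvec" (3), from world to camera coordinates, as OpenCV has them. Camera axes: x right, y down, z forward; pixel columns grow to the right and rows downward; lengths in m; the calibration is good to about 2 mm. A picture is of the moment at which its call begins. There is no depth.
- bot.close_job(): hands the job in, once; it reports no verdict.
Trained networks look in a picture, given as the dict that the camera call returned (one of the last four; its "shot" number tells which), for a name from the list of things; names that differ only in an ending like _2 or _b are one class to them, and where a whole thing is asked for, a point or a joint stands for the part that bears it (a point fixed in the world has none). Each returns a list of dicts, best first, with "p" (0 to 1); they miss things now and then, are a little off and sometimes report something else, mostly with a low value. They report only what shows in the picture. A call takes as long as a camera call. They do not tell look-alikes from the thing itself.
- bot.boxes_of(target, picture): "rect" ([left, top, right, bottom] as shares, 0 to 1, of the picture: columns of its width, rows of its height, round what is visible of it).
- bot.cut_out(target, picture): "region" (480x640 bool, what is visible of it) and "rect" ([left, top, right, bottom] as shares, 0 to 1, of the picture: columns of its width, rows of its height, round what is visible of it).
The state is a dict: "clock": time; "qpos": joint angles; "joint_vel": joint speeds; "tau": joint torques, N m; "tcp_pos": TCP position; "orientation": TCP orientation; "force": force on the tool from outside, world axes, zero at the start; "ft_torque": the same for the moment, N m; "opening": finger opening in m.
Only numpy, scipy, OpenCV 4.12 (cv2) and the standard library are available. Lean on these libraries where they do the work, as an engineer would, in place of code of your own. Each camera call takes 0.05 s, during which the arm holds its last target.

## Working session

There is one attempt and no reset: what is moved stays moved. The work goes in short steps, Python scripts to look and compute and a tool call to move; the robot and the scene stay as the last step left them, time stands still between calls to the robot, and variables do not carry over. Pictures are saved under pics/ and viewed, and the job is handed in when it is done.

Besides the shell and the picture viewer there is one more tool, called after "Request:" in YAML: its name, and indented under it one key for each argument. arm_command: Moves the arm, as the interface text tells. Its arguments: {"type":"object","properties":{"plan":{"type":"array","items":{"type":"array","items":{"type":"number"}}},"fingers":{"type":"number"}},"required":["plan"]}

```bash
ls; mkdir -p pics; cat > h.py <<'E'
import numpy as np, cv2
from workcell import bot
from scipy.spatial.transform import Rotation as R
def ray(p,u,v):
    Rm,_=cv2.Rodrigues(np.array(p['rvec'],float)); t=np.array(p['tvec'],float).ravel()
    K=np.array(p['camera_matrix'],float)
    d=Rm.T@np.linalg.inv(K)@np.array([u,v,1.]); c=-Rm.T@t
    return c,d
def atz(p,u,v,z):
    c,d=ray(p,u,v); return c+d*(z-c[2])/d[2]
def proj(p,X):
    return cv2.projectPoints(np.array(X,float).reshape(-1,3),np.array(p['rvec'],float),np.array(p['tvec'],float),np.array(p['camera_matrix'],float),None)[0].reshape(-1,2)
def save(p,n):
    cv2.imwrite('pics/'+n+'.png',cv2.cvtColor(p['pixels'],cv2.COLOR_RGB2BGR))
E
python3 - <<'E'
from h import *
np.set_printoptions(precision=4,suppress=True)
for c in ('top','side'):
    p=bot.capture(c); save(p,c+'0')
    print(c,ray(p,320,240))
    for n in ['red_pack','yellow_pack','charger','mat','chest','chest_drawer0_handle','bay','can','hammer','brush','magnet','cup']:
        try:
            for b in bot.boxes_of(n,p)[:4]:
                r=np.array(b['rect'])*[640,480,640,480]; print(n,round(b['p'],2),r.round(0))
        except Exception as e: print(n,e)
print(bot.read_state(), bot.grip_point_offset)
E
```

```text
pics
top (array([ 0.3713, -0.0541,  1.3791]), array([ 0.1961, -0.0188, -0.9807]))
red_pack 0.91 [447. 284. 470. 312.]
red_pack 0.75 [414. 283. 427. 311.]
red_pack 0.67 [420. 327. 440. 358.]
red_pack 0.28 [396. 284. 409. 313.]
yellow_pack 0.9 [393. 284. 411. 312.]
charger 0.86 [388. 283. 433. 314.]
charger 0.54 [498. 270. 519. 349.]
mat 0.6 [304. 261. 375. 326.]
chest 0.66 [151. 121. 254. 307.]
chest 0.62 [149. 218. 242. 311.]
chest_drawer0_handle 0.71 [148. 220. 243. 310.]
bay 0.69 [149. 213. 245. 309.]
can 0.96 [371. 186. 402. 227.]
hammer 0.63 [106. 238. 142. 338.]
brush 0.76 [500. 271. 518. 348.]
magnet 0.91 [301. 179. 337. 207.]
magnet 0.43 [304. 261. 376. 329.]
cup 0.95 [442. 222. 473. 258.]
side (array([-0.1048, -0.8345,  1.1416]), array([ 0.4702,  0.5319, -0.7042]))
red_pack 0.66 [358. 331. 389. 364.]
red_pack 0.62 [385. 361. 417. 394.]
red_pack 0.61 [330. 366. 352. 401.]
red_pack 0.4 [209. 114. 363. 226.]
yellow_pack 0.89 [340. 318. 372. 346.]
yellow_pack 0.71 [211. 114. 365. 227.]
charger 0.75 [340. 317. 388. 369.]
mat 0.72 [274. 267. 354. 330.]
chest 0.59 [212. 113. 366. 227.]
chest 0.53 [204. 151. 307. 224.]
chest_drawer0_handle 0.8 [206. 150. 305. 226.]
bay 0.8 [208. 156. 308. 222.]
can 0.95 [391. 234. 421. 291.]
hammer 0.91 [161. 167. 228. 211.]
brush 0.77 [397. 397. 476. 454.]
magnet 0.85 [357. 234. 393. 251.]
cup 0.57 [422. 311. 456. 355.]
{'clock': 1.3, 'qpos': array([ 1.1068,  0.3263, -0.1926,  1.052 , -0.    ,  1.4366]), 'joint_vel': array([ 0.002 ,  0.0005,  0.0012, -0.0013,  0.0015, -0.0006]), 'tau': array([ -0.0001, -44.3333,  26.2755,   0.0012,  -0.0003,   0.    ]), 'tcp_pos': array([0.1781, 0.5204, 0.2313]), 'orientation': array([ 0.1161,  0.6975, -0.1161,  0.6975]), 'force': array([-0.2832, -0.9666,  0.0688]), 'ft_torque': array([-0.0564, -0.0428,  0.0297]), 'opening': 0.08547566925238215} 0.0187
```

View pics/top0.png

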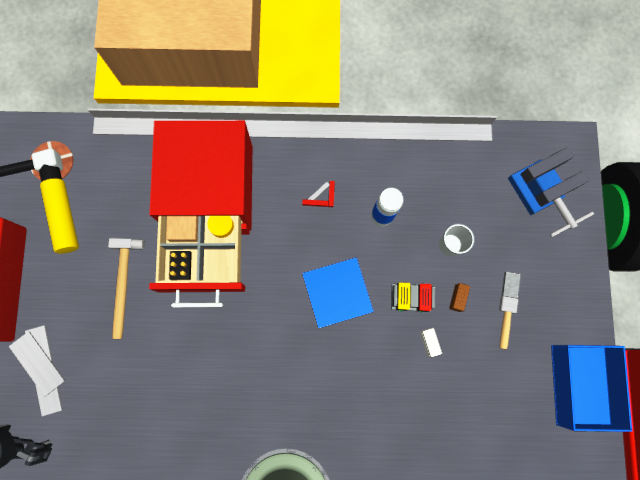

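View pics/side0.png

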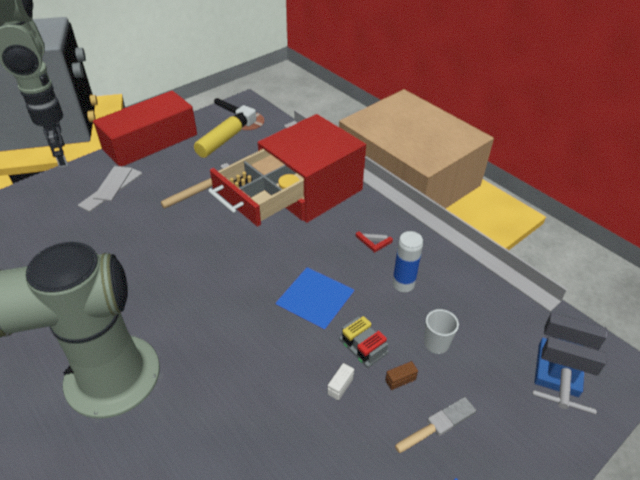

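```bash
python3 - <<'E'
import cv2
a=cv2.imread('pics/top0.png')[260:370,370:490]; b=cv2.imread('pics/top0.png')[200:330,130:270]
cv2.imwrite('pics/c1.png',cv2.resize(a,None,fx=6,fy=5.4,interpolation=2)); cv2.imwrite('pics/c2.png',cv2.resize(b,None,fx=4.5,fy=4.5,interpolation=2))
E
```

```text
(no output)
```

View pics/c1.png

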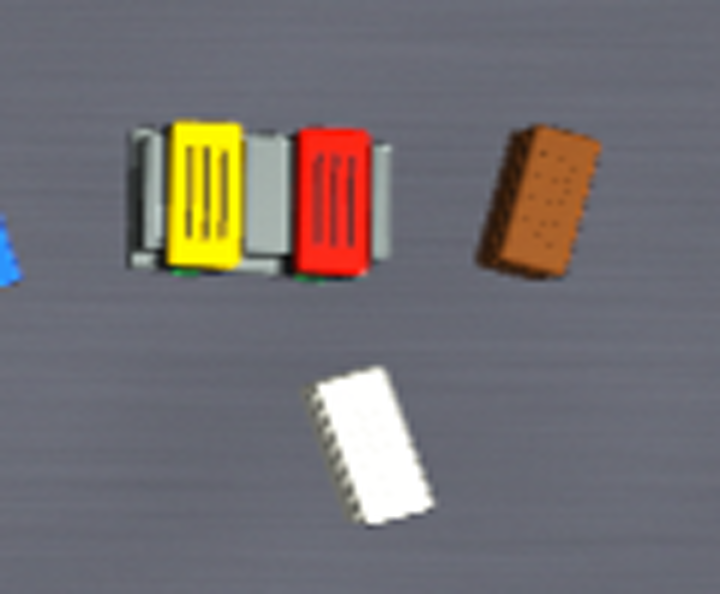

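View pics/c2.png

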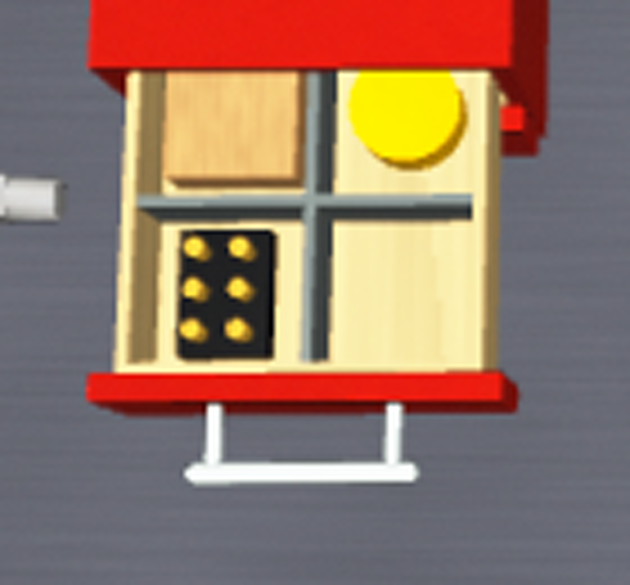

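```bash
cat >> h.py <<'E'
from scipy.optimize import minimize
def hullmask(p,pts,S=4):
    q=proj(p,pts); h=cv2.convexHull(q.astype(np.float32)).reshape(-1,2)
    m=np.zeros((480*S,640*S),np.uint8)
    cv2.fillConvexPoly(m,np.round(((h+.5)*S-.5)*16).astype(np.int32),255,shift=4)
    return cv2.resize(m,(640,480),interpolation=cv2.INTER_AREA).astype(float)/255
def box(x,y,yaw,L,W,z0,z1):
    c,s=np.cos(yaw),np.sin(yaw)
    return [(x+a*c-b*s,y+a*s+b*c,z) for z in (z0,z1) for a in (-L/2,L/2) for b in (-W/2,W/2)]
def fit(views,masks,x0,L,W,z0,z1):
    def f(v):
        e=0
        for p,m in zip(views,masks): e+=np.abs(hullmask(p,box(v[0],v[1],v[2]/5,L,W,z0,z1))-m).sum()
        return e
    x0=np.array([x0[0],x0[1],x0[2]*5])
    sim=np.array([x0,x0+[.012,0,0],x0+[0,.012,0],x0+[0,0,.6]])
    for k in range(2):
        r=minimize(f,x0,method='Nelder-Mead',options=dict(initial_simplex=sim,xatol=1e-5,fatol=.05,maxiter=200))
        x0=r.x; sim=np.array([x0,x0+[.004,0,0],x0+[0,-.004,0],x0+[0,0,.2]])
    return np.array([r.x[0],r.x[1],r.x[2]/5]),r.fun,[m.sum() for m in masks]
def cmask(p,kind,rect):
    hsv=cv2.cvtColor(p['pixels'],cv2.COLOR_RGB2HSV).astype(int); H,S,V=hsv[...,0],hsv[...,1],hsv[...,2]
    if kind=='red': m=((H<6)|(H>172))&(S>170)&(V>60)
    if kind=='yellow': m=(abs(H-28)<7)&(S>150)&(V>80)
    if kind=='blue': m=(abs(H-107)<8)&(S>170)&(V>100)
    k=np.zeros_like(m); l,t,r,b=rect; k[t:b,l:r]=1
    return (m&k).astype(float)
E
python3 - <<'E'
from h import *
np.set_printoptions(precision=4,suppress=True)
t=bot.capture('top'); s=bot.capture('side')
rt,rs=cmask(t,'red',(410,275,440,320)),cmask(s,'red',(352,325,394,372))
yt,ys=cmask(t,'yellow',(385,275,414,320)),cmask(s,'yellow',(335,310,375,350))
mt,ms=cmask(t,'blue',(295,250,380,335)),cmask(s,'blue',(270,260,360,335))
for n,a,b,u,L,W,z0,z1,y in (('red',rt,rs,(425,297),.068,.03,.040,.054,0),('yel',yt,ys,(404,297),.068,.03,.040,.054,0),('mat',mt,ms,(338,293),.15,.15,0,.003,.3)):
    g=atz(t,*u,z1); x0=(g[0],g[1],y)
    print(n,g,fit([t],[a],x0,L,W,z0,z1),fit([s],[b],x0,L,W,z0,z1),fit([t,s],[a,b],x0,L,W,z0,z1))
# chest top corners / drawer points
for nm,u,v,z in (('ct_fl',151,215,.174),('ct_fr',245,215,.174),('ct_bl',155,121.5,.174),('ct_br',246,121.5,.174),('front_l',150,284,.162),('front_r',242.5,284,.162),('hl',172,305,.136),('hr',222,304.5,.136)):
    print(nm,atz(t,u,v,z))
E
```

```text
red [ 0.4933 -0.3459  0.054 ] (array([ 0.494 , -0.3474, -0.0226]), np.float64(29.03921568627451), [np.float64(332.0)]) (array([ 0.4957, -0.3432,  0.0028]), np.float64(102.63529411764705), [np.float64(316.0)]) (array([ 0.4941, -0.347 , -0.022 ]), np.float64(147.6313725490196), [np.float64(332.0), np.float64(316.0)])
yel [ 0.4926 -0.2928  0.054 ] (array([ 0.4964, -0.294 , -0.0188]), np.float64(17.270588235294117), [np.float64(342.0)]) (array([ 0.4954, -0.289 ,  0.0675]), np.float64(224.33725490196076), [np.float64(171.0)]) (array([ 0.4966, -0.2939, -0.0119]), np.float64(250.0156862745098), [np.float64(342.0), np.float64(171.0)])
mat [ 0.5056 -0.129   0.003 ] (array([ 0.5081, -0.1271,  0.2977]), np.float64(65.67450980392157), [np.float64(3256.0)]) (array([ 0.5104, -0.1219,  0.2973]), np.float64(179.5921568627451), [np.float64(2451.0)]) (array([ 0.5085, -0.1264,  0.3022]), np.float64(298.0705882352941), [np.float64(3256.0), np.float64(2451.0)])
ct_fl [0.6664 0.3194 0.174 ]
ct_fr [0.6696 0.0996 0.174 ]
ct_bl [0.899 0.325 0.174]
ct_br [0.9028 0.1052 0.174 ]
front_l [0.5054 0.3147 0.162 ]
front_r [0.5082 0.1012 0.162 ]
hl [0.4595 0.2679 0.136 ]
hr [0.4621 0.1509 0.136 ]
```

```bash
python3 - <<'E'
from h import *
np.set_printoptions(precision=4,suppress=True)
t=bot.capture('top'); s=bot.capture('side')
a=cv2.cvtColor(t['pixels'][205:310,145:250],cv2.COLOR_RGB2BGR); cv2.imwrite('pics/c3.png',cv2.resize(a,None,fx=5.7,fy=5.7,interpolation=cv2.INTER_CUBIC))
a=cv2.cvtColor(s['pixels'][140:240,200:320],cv2.COLOR_RGB2BGR); cv2.imwrite('pics/c4.png',cv2.resize(a,None,fx=6,fy=6,interpolation=cv2.INTER_CUBIC))
q=bot.read_state(); M=R.from_quat(q['orientation']).as_matrix(); print(M)
for n,pts in (('white',[(423,331),(433,328),(441,353),(431,357)]),('brown',[(459,283),(470,286),(464,311),(453,309)])):
    print(n,[atz(t,u,v,.035)[:2] for u,v in pts])
# predicted bay from handle, overlay
yaw=.018; hc=np.array([.4608,.2094]); ex=np.array([np.cos(yaw),np.sin(yaw)]); ey=np.array([-ex[1],ex[0]])
E
```

```text
[[ 0.      0.3238  0.9461]
 [-0.      0.9461 -0.3238]
 [-1.     -0.      0.    ]]
white [array([ 0.4088, -0.3428]), array([ 0.4167, -0.3684]), array([ 0.3547, -0.3869]), array([ 0.3445, -0.3614])]
brown [array([ 0.5322, -0.4387]), array([ 0.5248, -0.4668]), array([ 0.4605, -0.4489]), array([ 0.4653, -0.4209])]
```

View pics/c3.png

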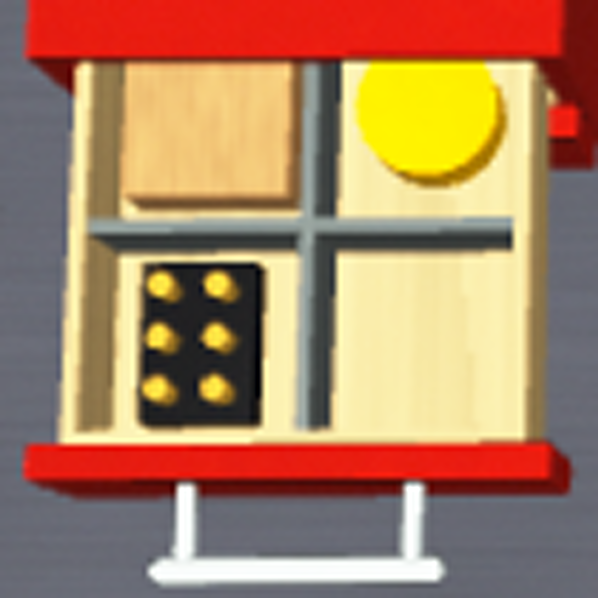

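View pics/c4.png

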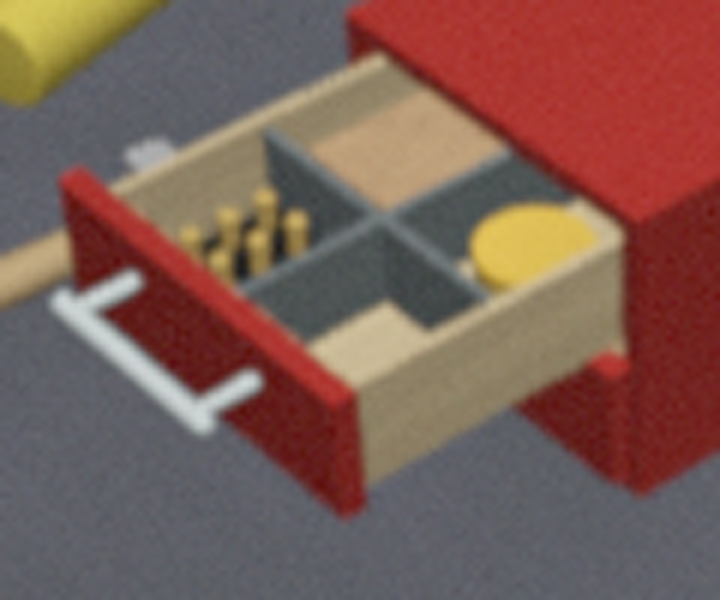

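```bash
python3 - <<'E'
from h import *
np.set_printoptions(precision=4,suppress=True)
t=bot.capture('top')
for n,x,y,z in (('cross',312,229,.147),('backdiv front edge',420,238,.147),('rightwall inner@div',512,232,.152),('rightwall outer',549,232,.152),('vdiv right edge top',322,340,.147),('floor left',335,340,.097),('front inner top',430,443,.162),('front outer top',430,477,.162),('front l',25,460,.162),('front r',551,460,.162),('handle l',149,572,.136),('handle r',443,570,.136),('leftwall inner', 95,340,.152),('leftwall outer', 68,340,.152)):
    print(n,atz(t,145+(x+.5)/5.7-.5,205+(y+.5)/5.7-.5,z))
yaw=.018; ex=np.array([np.cos(yaw),np.sin(yaw),0]); ey=np.array([-ex[1],ex[0],0])
im=cv2.resize(t['pixels'][205:310,145:250],None,fx=5.7,fy=5.7,interpolation=cv2.INTER_CUBIC)
B=np.array([.555,.166,0.097])
for z,c in ((.097,(0,0,255)),(.147,(0,200,0))):
    P=[B+ex*a*.042+ey*b*.042+[0,0,z-.097] for a,b in((1,1),(1,-1),(-1,-1),(-1,1))]
    q=(proj(t,P)-[145,205]+.5)*5.7-.5
    cv2.polylines(im,[q.round().astype(int)],True,c,1)
cv2.imwrite('pics/c5.png',im[...,::-1])
E
```

```text
cross [0.6021 0.2087 0.147 ]
backdiv front edge [0.5989 0.1637 0.147 ]
rightwall inner@div [0.601  0.1248 0.152 ]
rightwall outer [0.6013 0.1095 0.152 ]
vdiv right edge top [0.5554 0.2023 0.147 ]
floor left [0.563  0.2071 0.097 ]
front inner top [0.5115 0.1533 0.162 ]
front outer top [0.4976 0.1527 0.162 ]
front l [0.5024 0.3168 0.162 ]
front r [0.5051 0.104  0.162 ]
handle l [0.4596 0.2708 0.136 ]
handle r [0.4619 0.1501 0.136 ]
leftwall inner [0.5534 0.2945 0.152 ]
leftwall outer [0.5533 0.3055 0.152 ]
```

View pics/c5.png

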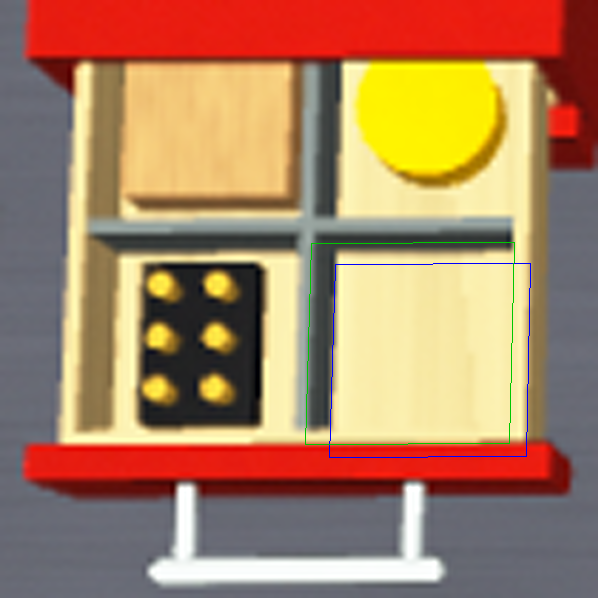

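Request:
arm_command:
  plan:
    - [0,0,0,0.115,0,0]
    - [0,0,0,0.115,0,0]
    - [0,0,0,0.115,0,0]
    - [0,0,0,0.115,0,0]
    - [0,0,0,0.115,0,0]
    - [0,0,0,0.115,0,0]
    - [0,0,0,0.115,0,0]
    - [0,0,0,0.115,0,0]
    - [0,0,0,0.115,0,0]
    - [0,0,0,0.115,0,0]
    - [0,0,0,0.115,0,0]
    - [0,1.4,3.5,0,0,0]
    - [0,1.4,3.5,0,0,0]
    - [0,1.4,3.5,0,0,0]
    - [0,1.4,3.5,0,0,0]
    - [0,1.4,3.5,0,0,0]
    - [0,1.4,3.5,0,0,0]
    - [0,1.4,3.5,0,0,0]
    - [0,1.4,3.5,0,0,0]
    - [0,1.4,3.5,0,0,0]
  fingers: 100

```text
clock: 3.22
tcp_pos: [0.2968, 0.2009, 0.2316]
orientation: [0.506, 0.494, -0.505, 0.494]
force: [0.6, 0.2, 0.3]
opening: 0.0854
```

```bash
cat > go.py <<'E'
import sys; from h import *
np.set_printoptions(precision=2,suppress=True)
a=[float(v) for v in sys.argv[1:]]
s=bot.read_state(); M=R.from_quat(s['orientation']).as_matrix()
print('t',s['clock'],'tcp',(s['tcp_pos']*1000).round(1),'th %.4f'%np.arctan2(M[1,1],M[0,1]),'xaxis',M[:,0].round(3),'open %.1f'%(s['opening']*1000),'F',s['force'],'q',s['qpos'])
if a:
    print('tool delta cm',M.T@(np.array(a[:3])-s['tcp_pos'])*100)
    if len(a)>3: print('turn x', np.arctan2(M[1,1],M[0,1])-a[3])
E
python3 go.py .495 -.346 .1
```

```text
t 3.2167 tcp [296.8 200.9 231.6] th -0.0233 xaxis [ 0.  0. -1.] open 85.4 F [0.56 0.18 0.35] q [ 0.39 -0.04 -0.63  0.98 -0.    1.98]
tool delta cm [13.16 21.08 54.22]
```

Request:
arm_command:
  plan:
    - [0,1.25,3.3,0,0,0]
    - [0,1.25,3.3,0,0,0]
    - [0,1.25,3.3,0,0,0]
    - [0,1.25,3.3,0,0,0]
    - [0,1.25,3.3,0,0,0]
    - [0,1.25,3.3,0,0,0]
    - [0,1.25,3.3,0,0,0]
    - [0,1.25,3.3,0,0,0]
    - [0,1.25,3.3,0,0,0]
    - [0,1.25,3.3,0,0,0]
    - [0,1.25,3.3,0,0,0]
    - [0,1.25,3.3,0,0,0]
    - [0,1.25,3.3,0,0,0]
    - [0,1.25,3.3,0,0,0]
    - [0,1.25,3.3,0,0,0]
    - [0,1.25,3.3,0,0,0]
    - [1,0,0,0,0,0]
    - [2,0,0,0,0,0]
    - [0,0,0,0,0,0]
    - [0,0,0,0,0,0]

```text
clock: 4.88
tcp_pos: [0.4829, -0.3293, 0.2003]
orientation: [-0.506, -0.495, 0.506, -0.493]
force: [-0.5, -0.0, 0.5]
opening: 0.085
```

```bash
python3 go.py .495 -.346 .1; python3 - <<'E'
from h import *
for c,r in (('top',(250,370,370,490)),('side',(230,410,270,450))):
    p=bot.capture(c); a=p['pixels'][r[0]:r[1],r[2]:r[3],::-1]; k=600/a.shape[0]
    cv2.imwrite('pics/d_%s.png'%c,cv2.resize(a,None,fx=k*.75,fy=k*.75,interpolation=2))
E
```

```text
t 4.8833 tcp [ 482.9 -329.3  200.3] th -0.0240 xaxis [-0.  0. -1.] open 85.0 F [-0.54 -0.01  0.53] q [-0.72  0.41 -0.14  1.02  0.    0.87]
tool delta cm [10.02  1.28  1.66]
```

View pics/d_top.png

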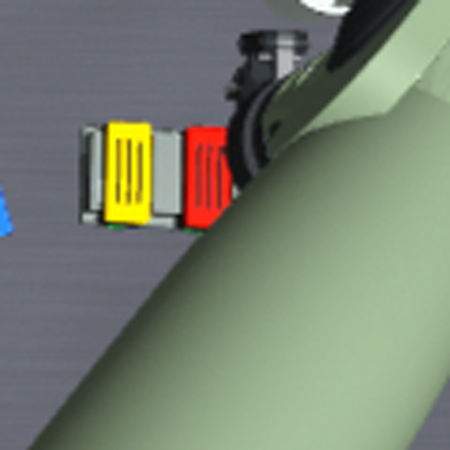

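View pics/d_side.png

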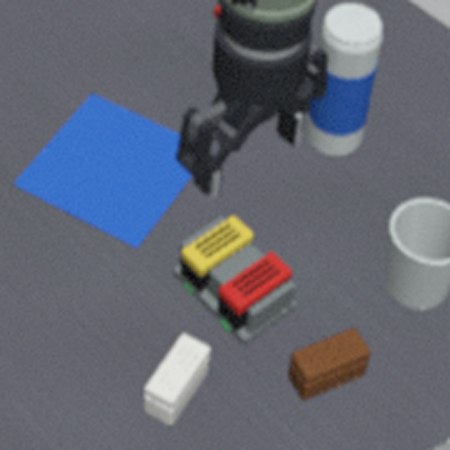

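Request:
arm_command:
  plan:
    - [0,0.65,0.83,0,0,0]
    - [0,0.65,0.83,0,0,0]
    - [2.5,0,0,0,0,0]
    - [2.5,0,0,0,0,0]
    - [2.5,0,0,0,0,0]
    - [2.5,0,0,0,0,0]
    - [2,0,0,0,0,0]
    - [1,0,0,0,0,0]
    - [0,0,0,0,0,0]
    - [0,0,0,0,0,0]

```text
clock: 5.82
tcp_pos: [0.4969, -0.3472, 0.0723]
orientation: [0.506, 0.494, -0.506, 0.494]
force: [0.1, 0.7, 0.1]
opening: 0.0854
```

```bash
python3 go.py .495 -.346 .015; python3 - <<'E'
from h import *
for c,r in (('side',(300,390,310,430)),):
    p=bot.capture(c); a=p['pixels'][r[0]:r[1],r[2]:r[3],::-1]; k=6
    cv2.imwrite('pics/e_%s.png'%c,cv2.resize(a,None,fx=k,fy=k,interpolation=2))
E
```

```text
t 5.8167 tcp [ 496.9 -347.2   72.3] th -0.0236 xaxis [ 0. -0. -1.] open 85.4 F [0.1  0.71 0.07] q [-0.73  0.57 -0.24  0.76 -0.    0.86]
tool delta cm [ 5.73 -0.19 -0.12]
```

View pics/e_side.png

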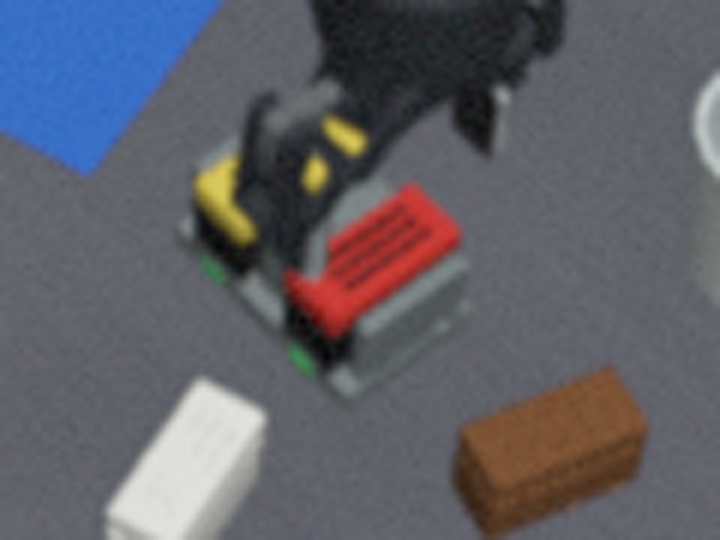

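```bash
python3 - <<'E'
from h import *
np.set_printoptions(precision=1,suppress=True)
p=bot.capture('side')
for z in (.072,.085,.095):
  for sx in (-1,1):
    for sy in (-.011,.011):
      print(z,sx,sy,(proj(p,[.4969+sx*.0425,-.3472+sy,z])-[310,300])*6)
im=p['pixels'].copy()
a=cv2.resize(im[300:390,310:430],None,fx=6,fy=6,interpolation=2)
for v in ((.494,-.347,-.022),(.4957,-.3432,-.0)):
    q=(proj(p,box(*v,.068,.03,.054,.054))-[310,300]+.5)*6-.5; cv2.polylines(a,[q[[0,1,3,2]].round().astype(int)],True,(0,255,0) if v[0]<.495 else (255,255,255),1)
cv2.imwrite('pics/f.png',a[...,::-1])
E
```

```text
0.072 -1 -0.011 [[324.3 302.5]]
0.072 -1 0.011 [[283.9 265.2]]
0.072 1 -0.011 [[482.3 182.9]]
0.072 1 0.011 [[441.8 147.7]]
0.085 -1 -0.011 [[326.6 282.6]]
0.085 -1 0.011 [[286.  245.2]]
0.085 1 -0.011 [[485.7 162.7]]
0.085 1 0.011 [[444.8 127.5]]
0.095 -1 -0.011 [[328.4 267. ]]
0.095 -1 0.011 [[287.5 229.6]]
0.095 1 -0.011 [[488.3 147. ]]
0.095 1 0.011 [[447.2 111.8]]
```

View pics/f.png

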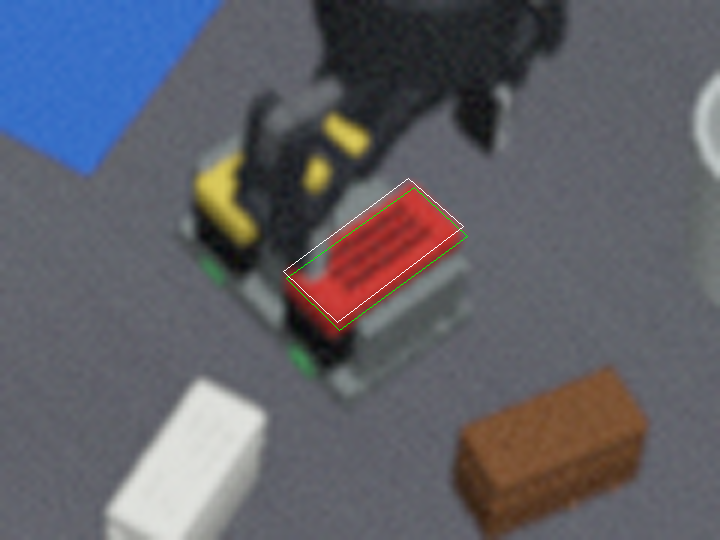

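Request:
arm_command:
  plan:
    - [0,-0.2,0,0,0,0]
    - [1.5,0,0,0,0,0]
    - [1.5,0,0,0,0,0]
    - [1.5,0,0,0,0,0]
    - [1.0,0,0,0,0,0]
    - [0.2,0,0,0,0,0]
    - [0,0,0,0,0,0]

```text
clock: 6.5
tcp_pos: [0.4942, -0.3469, 0.0142]
orientation: [-0.506, -0.494, 0.506, -0.494]
force: [-0.5, 0.3, 0.4]
opening: 0.0855
```

Request:
arm_command:
  plan:
    - [0,0,0,0,0,0]
    - [0,0,0,0,0,0]
    - [0,0,0,0,0,0]
    - [0,0,0,0,0,0]
    - [0,0,0,0,0,0]
    - [0,0,0,0,0,0]
  fingers: 60

```text
clock: 7.0
tcp_pos: [0.4952, -0.3479, 0.0156]
orientation: [-0.506, -0.493, 0.506, -0.495]
force: [-0.3, 0.4, 6.4]
opening: 0.0673
```

```bash
python3 go.py .495 -.346 .015
```

```text
t 7.0 tcp [ 495.2 -347.9   15.6] th -0.0240 xaxis [ 0. -0. -1.] open 67.3 F [-0.3   0.43  6.42] q [-0.73  0.64 -0.29  0.64 -0.    0.86]
tool delta cm [ 0.06 -0.02 -0.19]
```

Request:
arm_command:
  plan:
    - [0,0,0,0,0,0]
    - [-0.7,0,0,0,0,0]
    - [-1.5,0,0,0,0,0]
    - [-2.0,0,0,0,0,0]
    - [-2.0,0,0,0,0,0]
    - [-2.0,0,0,0,0,0]
    - [-1.2,0,0,0,0,0]
    - [0,0,0,0,0,0]
    - [0,0,0,0,0,0]
  fingers: 40

```text
clock: 7.75
tcp_pos: [0.4945, -0.3471, 0.1086]
orientation: [0.506, 0.494, -0.506, 0.494]
force: [0.0, -0.0, -3.1]
opening: 0.0677
```

```bash
python3 go.py .507 -.126 .11; python3 - <<'E'
from h import *
for c,r in (('side',(260,400,270,450)),):
    p=bot.capture(c); a=p['pixels'][r[0]:r[1],r[2]:r[3],::-1]; k=4
    cv2.imwrite('pics/g_%s.png'%c,cv2.resize(a,None,fx=k,fy=k,interpolation=2))
E
```

```text
t 7.75 tcp [ 494.5 -347.1  108.6] th -0.0239 xaxis [ 0. -0. -1.] open 67.7 F [ 0.01 -0.01 -3.05] q [-0.73  0.53 -0.21  0.83  0.    0.86]
tool delta cm [ -0.15   0.72 -22.13]
```

View pics/g_side.png

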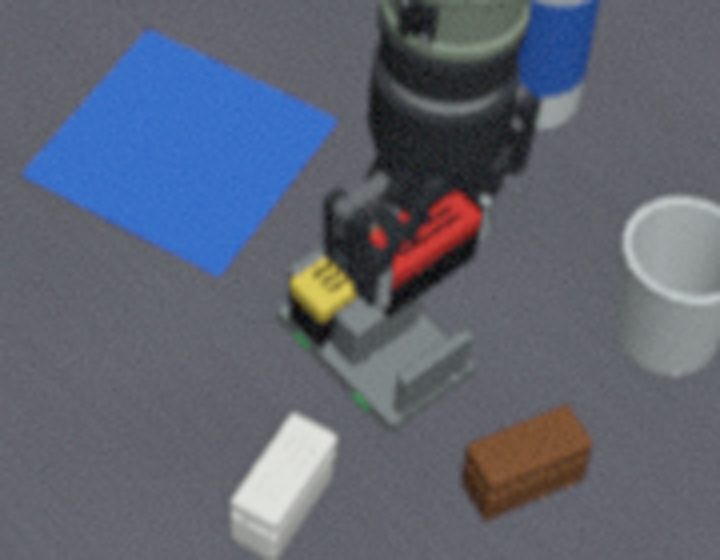

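Request:
arm_command:
  plan:
    - [0,0.07,-1.2,0,0,0]
    - [0,0.07,-2.2,0,0,0]
    - [0,0.07,-2.6,0,0,0]
    - [0,0.07,-2.6,0,0,0]
    - [0,0.07,-2.6,0,0,0]
    - [0,0.07,-2.6,0,0,0]
    - [0,0.07,-2.6,0,0,0]
    - [0,0.07,-2.6,0,0,0]
    - [0,0.07,-2.0,0,0,0]
    - [0,0.07,-1.1,0,0,0]
    - [0,0,0,0,0,0]
    - [2.5,0,0,0,0,0]
    - [2.5,0,0,0,0,0]
    - [2.5,0,0,0,0,0]
    - [1.2,0,0,0,0,0]
    - [0.7,0,0,0,0,0]
    - [0,0,0,0,0,0]
    - [0,0,0,0,0,0]

```text
clock: 9.3
tcp_pos: [0.5067, -0.1268, 0.0142]
orientation: [-0.506, -0.494, 0.506, -0.494]
force: [0.1, -0.2, -2.9]
opening: 0.0675
```

```bash
python3 go.py .507 -.126 .008; python3 - <<'E'
from h import *
for c,r in (('side',(230,350,250,400)),):
    p=bot.capture(c); a=p['pixels'][r[0]:r[1],r[2]:r[3],::-1]; k=5
    cv2.imwrite('pics/h_%s.png'%c,cv2.resize(a,None,fx=k,fy=k,interpolation=2))
E
```

```text
t 9.3 tcp [ 506.7 -126.8   14.2] th -0.0247 xaxis [-0. -0. -1.] open 67.5 F [ 0.08 -0.22 -2.94] q [-0.39  0.53 -0.52  0.52 -0.    1.21]
tool delta cm [ 0.62  0.03 -0.08]
```

View pics/h_side.png

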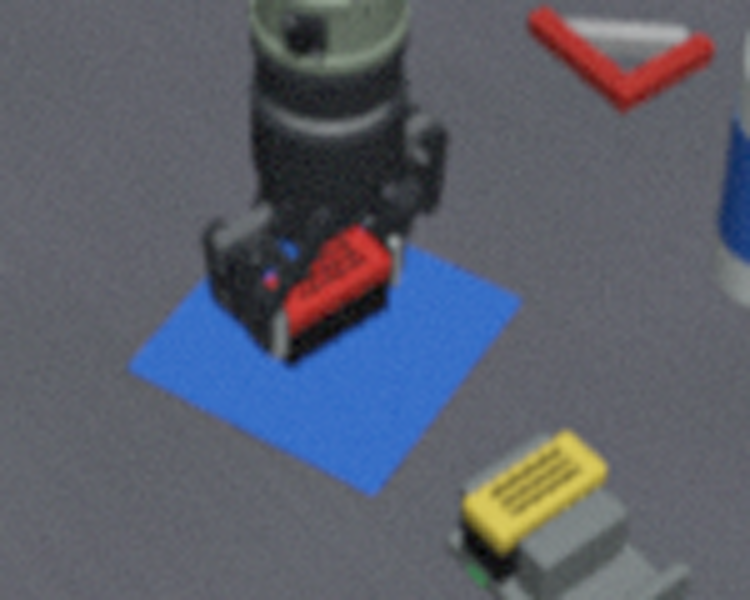

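Request:
arm_command:
  plan:
    - [0.3,0,0,0,0,0]
    - [0.3,0,0,0,0,0]
    - [0,0,0,0,0,0]
    - [0,0,0,0,0,0]

```text
clock: 9.68
tcp_pos: [0.5068, -0.1263, 0.0085]
orientation: [0.506, 0.494, -0.506, 0.494]
force: [0.0, 0.5, -2.5]
opening: 0.0673
```

Request:
arm_command:
  plan:
    - [0.1,0,0,0,0,0]
    - [0,0,0,0,0,0]
    - [0,0,0,0,0,0]

```text
clock: 9.93
tcp_pos: [0.5067, -0.1263, 0.0073]
orientation: [-0.506, -0.494, 0.506, -0.494]
force: [0.1, 0.3, -2.9]
opening: 0.0673
```

Request:
arm_command:
  plan:
    - [0.1,0,0,0,0,0]
    - [0,0,0,0,0,0]
    - [0,0,0,0,0,0]

```text
clock: 10.18
tcp_pos: [0.5069, -0.1263, 0.0066]
orientation: [0.506, 0.494, -0.506, 0.494]
force: [-1.8, 1.3, 2.4]
opening: 0.0671
```

Request:
arm_command:
  plan:
    - [0.06,0,0,0,0,0]
    - [0,0,0,0,0,0]
    - [0,0,0,0,0,0]

```text
clock: 10.43
tcp_pos: [0.5069, -0.1264, 0.0066]
orientation: [0.506, 0.494, -0.506, 0.494]
force: [-4.2, 0.9, 8.8]
opening: 0.0673
```

Request:
arm_command:
  plan:
    - [0,0,0,0,0,0]
    - [0,0,0,0,0,0]
    - [0,0,0,0,0,0]
    - [0,0,0,0,0,0]
    - [0,0,0,0,0,0]
    - [0,0,0,0,0,0]
    - [0,0,0,0,0,0]
  fingers: 100

```text
clock: 11.02
tcp_pos: [0.5067, -0.1263, 0.0056]
orientation: [-0.506, -0.494, 0.506, -0.494]
force: [0.4, 1.0, 0.3]
opening: 0.0855
```

Request:
arm_command:
  plan:
    - [-0.8,0,0,0,0,0]
    - [-1.5,0,0,0,0,0]
    - [-2.0,0,0,0,0,0]
    - [-2.0,0,0,0,0,0]
    - [-2.0,0,0,0,0,0]
    - [-1.5,0,0,0,0,0]
    - [0,0,0,0,0,0]

```text
clock: 11.6
tcp_pos: [0.509, -0.1272, 0.1073]
orientation: [0.507, 0.492, -0.505, 0.496]
force: [-0.3, -0.2, -0.2]
opening: 0.0852
```

```bash
python3 go.py .507 -.126 .1 1.546; python3 - <<'E'
from h import *
p=bot.capture('side'); a=p['pixels'][230:350,250:400,::-1]; k=5
cv2.imwrite('pics/i.png',cv2.resize(a,None,fx=k,fy=k,interpolation=2))
p=bot.capture('top');save(p,'i2')
E
```

```text
t 11.6 tcp [ 509.  -127.2  107.3] th -0.0239 xaxis [ 0.01 -0.   -1.  ] open 85.2 F [-0.32 -0.21 -0.2 ] q [-0.39  0.4  -0.44  0.73 -0.    1.21]
tool delta cm [ 0.73 -0.2  -0.11]
turn x -1.569884841308746
```

View pics/i.png

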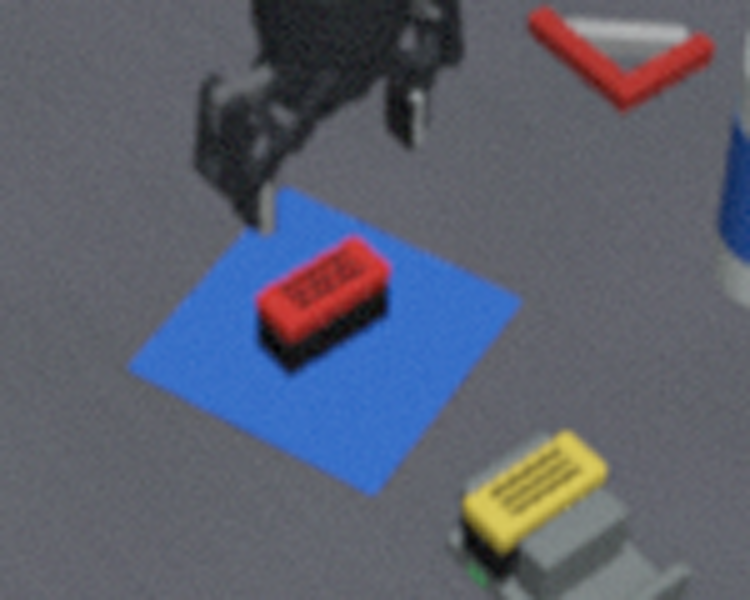

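Request:
arm_command:
  plan:
    - [0,0,0,-0.121,0,0]
    - [0,0,0,-0.121,0,0]
    - [0,0,0,-0.121,0,0]
    - [0,0,0,-0.121,0,0]
    - [0,0,0,-0.121,0,0]
    - [0,0,0,-0.121,0,0]
    - [0,0,0,-0.121,0,0]
    - [0,0,0,-0.121,0,0]
    - [0,0,0,-0.121,0,0]
    - [0,0,0,-0.121,0,0]
    - [0,0,0,-0.121,0,0]
    - [0,0,0,-0.121,0,0]
    - [0,0,0,-0.121,0,0]
    - [0,0,0,0,0,0]
    - [0,0,0,0,0,0]
  fingers: 70

```text
clock: 12.95
tcp_pos: [0.5059, -0.126, 0.1026]
orientation: [0.009, 0.708, -0.009, 0.706]
force: [0.5, 0.7, 0.5]
opening: 0.0597
```

```bash
python3 go.py .507 -.126 .01 1.546; python3 - <<'E'
from h import *
np.set_printoptions(precision=4,suppress=True)
s=bot.capture('side'); m=cmask(s,'red',(295,270,335,310))
print(fit([s],[m],(.507,-.126,-.024),.068,.03,.031,.045))
p=bot.capture('side'); a=p['pixels'][230:350,250:400,::-1]; k=5
cv2.imwrite('pics/j.png',cv2.resize(a,None,fx=k,fy=k,interpolation=2))
E
```

```text
t 12.95 tcp [ 505.9 -126.   102.6] th 1.5459 xaxis [-0.  0. -1.] open 59.7 F [0.48 0.71 0.51] q [-0.39  0.4  -0.44  0.73 -0.   -0.36]
tool delta cm [ 9.26 -0.01  0.13]
turn x -5.923759780235294e-05
(array([ 0.5073, -0.122 , -0.0714]), np.float64(88.32549019607843), [np.float64(254.0)])
```

View pics/j.png

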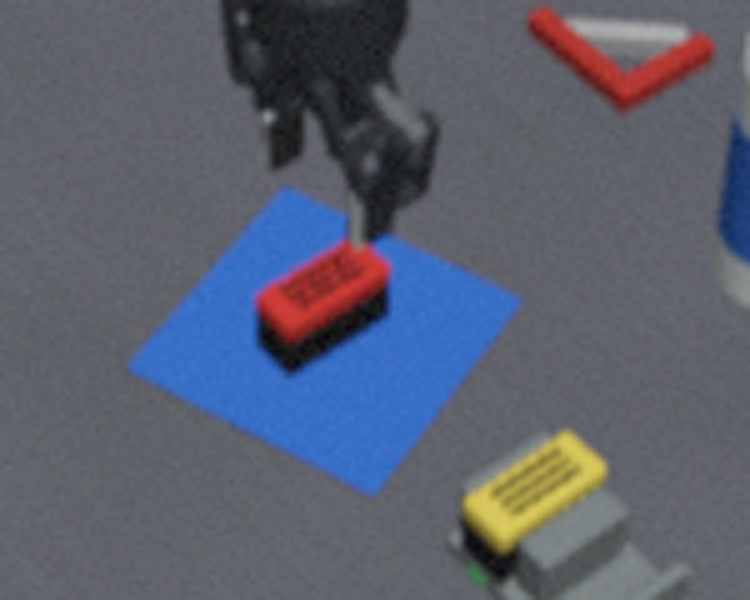

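Request:
arm_command:
  plan:
    - [2.0,0,0.1,0,0,0]
    - [2.0,0,0,0,0,0]
    - [2.0,0,0,0,0,0]
    - [1.8,0,0,0,0,0]
    - [1.0,0,0,0,0,0]
    - [0.4,0,0,0,0,0]
    - [0,0,0,0,0,0]
    - [0,0,0,0,0,0]

```text
clock: 13.72
tcp_pos: [0.5081, -0.1265, 0.0121]
orientation: [0.008, 0.707, -0.008, 0.707]
force: [0.5, -0.6, 1.1]
opening: 0.0601
```

Request:
arm_command:
  plan:
    - [0,0,0,0,0,0]
    - [0,0,0,0,0,0]
    - [0,0,0,0,0,0]
    - [0,0,0,0,0,0]
    - [0,0,0,0,0,0]
    - [0,0,0,0,0,0]
    - [0,0,0,0,0,0]
  fingers: 10

```text
clock: 14.3
tcp_pos: [0.5086, -0.1264, 0.0128]
orientation: [0.008, 0.706, -0.008, 0.708]
force: [0.4, 0.9, 5.5]
opening: 0.0294
```

```bash
python3 go.py .507 -.126 .01 1.546
```

```text
t 14.3 tcp [ 508.6 -126.4   12.8] th 1.5491 xaxis [ 0. -0. -1.] open 29.4 F [0.36 0.91 5.46] q [-0.38  0.53 -0.52  0.52  0.   -0.36]
tool delta cm [ 0.28  0.03 -0.16]
turn x 0.003108456167652651
```

Request:
arm_command:
  plan:
    - [-0.7,0,0,0,0,0]
    - [-1.5,0,0,0,0,0]
    - [-2.2,0,0,0,0,0]
    - [-2.5,0,0,0,0,0]
    - [-2.5,0,0,0,0,0]
    - [-2.5,0,0,0,0,0]
    - [-2.5,0,0,0,0,0]
    - [-2.5,0,0,0,0,0]
    - [-2.2,0,0,0,0,0]
    - [-1.2,0,0,0,0,0]
    - [0,0,0,-0.04,0,0]
    - [0,0,0,0,0,0]

```text
clock: 15.3
tcp_pos: [0.5078, -0.1265, 0.2158]
orientation: [-0.007, 0.707, 0.006, 0.708]
force: [0.3, 0.9, -2.3]
opening: 0.0294
```

```bash
python3 go.py .5615 .1665 .215 1.589
```

```text
t 15.3 tcp [ 507.8 -126.5  215.8] th 1.5895 xaxis [ 0. -0. -1.] open 29.4 F [ 0.33  0.94 -2.28] q [-0.39  0.29 -0.29  0.99 -0.   -0.4 ]
tool delta cm [ 0.06 29.19  5.92]
turn x 0.0005357090089725958
```

Request:
arm_command:
  plan:
    - [0,1.2,0.2,0,0,0]
    - [0,2.0,0.4,0,0,0]
    - [0,2.4,0.5,0,0,0]
    - [0,2.4,0.5,0,0,0]
    - [0,2.4,0.5,0,0,0]
    - [0,2.4,0.5,0,0,0]
    - [0,2.4,0.5,0,0,0]
    - [0,2.4,0.5,0,0,0]
    - [0,2.4,0.5,0,0,0]
    - [0,2.4,0.5,0,0,0]
    - [0,2.4,0.5,0,0,0]
    - [0,2.1,0.5,0,0,0]
    - [0,1.5,0.3,0,0,0]
    - [0,1.0,0,0,0,0]
    - [0,0,0,0,0,0]
    - [0,0,0,0,0,0]

```text
clock: 16.63
tcp_pos: [0.5604, 0.1688, 0.214]
orientation: [-0.007, 0.708, 0.006, 0.706]
force: [-0.1, -0.5, -3.4]
opening: 0.0295
```

```bash
python3 go.py .5615 .1665 .215 1.589; python3 - <<'E'
from h import *
p=bot.capture('side'); a=p['pixels'][110:240,190:340,::-1]; k=5
cv2.imwrite('pics/k.png',cv2.resize(a,None,fx=k,fy=4.6,interpolation=2))
p=bot.capture('top'); a=p['pixels'][190:330,130:290,::-1]
cv2.imwrite('pics/k2.png',cv2.resize(a,None,fx=4.2,fy=4.2,interpolation=2))
E
```

```text
t 16.6333 tcp [560.4 168.8 214. ] th 1.5896 xaxis [-0. -0. -1.] open 29.5 F [-0.12 -0.49 -3.44] q [ 0.17  0.4  -0.12  1.05 -0.    0.15]
tool delta cm [-0.1  -0.23  0.1 ]
turn x 0.0006308998335768923
```

View pics/k.png

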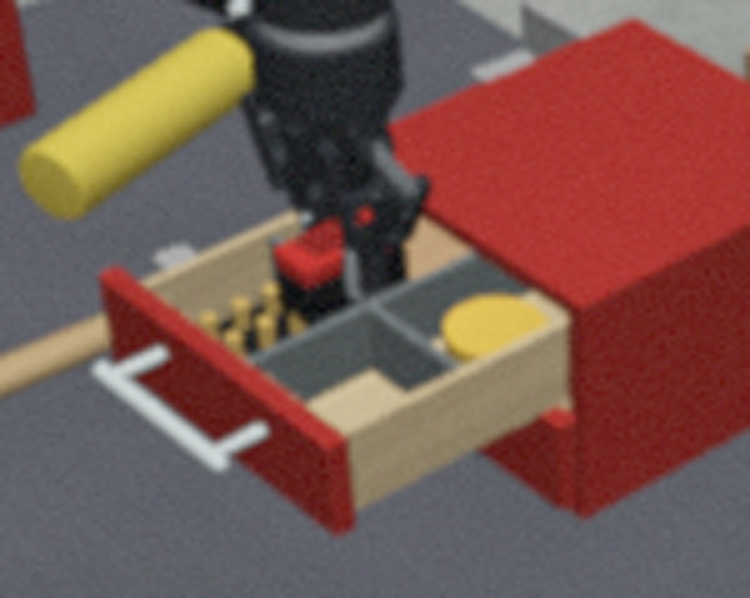

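View pics/k2.png

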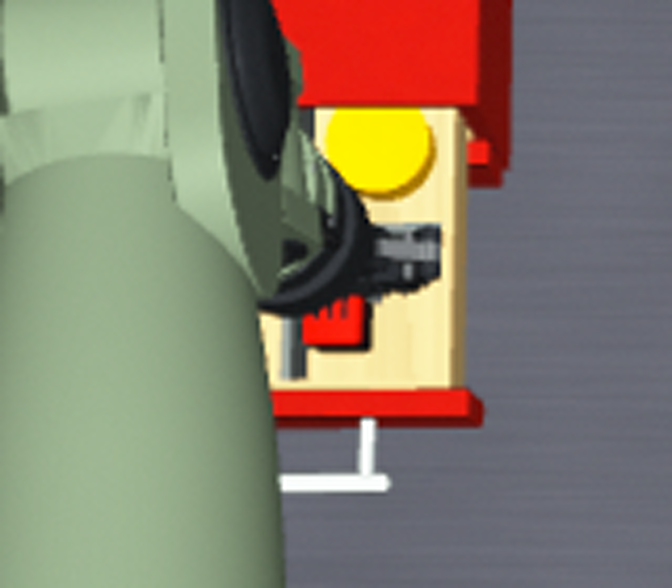

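```bash
python3 - <<'E'
from h import *
outs=[]
for c,(t0,b0,l0,r0) in (('side',(140,240,200,320)),('top',(210,310,150,250))):
    p=bot.capture(c); k=6
    a=np.ascontiguousarray(cv2.resize(p['pixels'][t0:b0,l0:r0],None,fx=k,fy=k,interpolation=2)[...,::-1])
    def dr(L,col):
        q=((proj(p,L)-[l0,t0]+.5)*k-.5).round().astype(int); cv2.polylines(a,[q[[0,1,3,2]]],True,col,1)
    dr(box(.560,.1665,.018,.084,.084,.097,.097),(255,0,0)); dr(box(.560,.1665,.018,.084,.084,.147,.147),(0,255,0))
    dr(box(.559,.1688,.018,.068,.03,.246,.246),(255,255,0))
    cv2.imwrite('pics/m_%s.png'%c,a)
E
```

```text
(no output)
```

View pics/m_side.png

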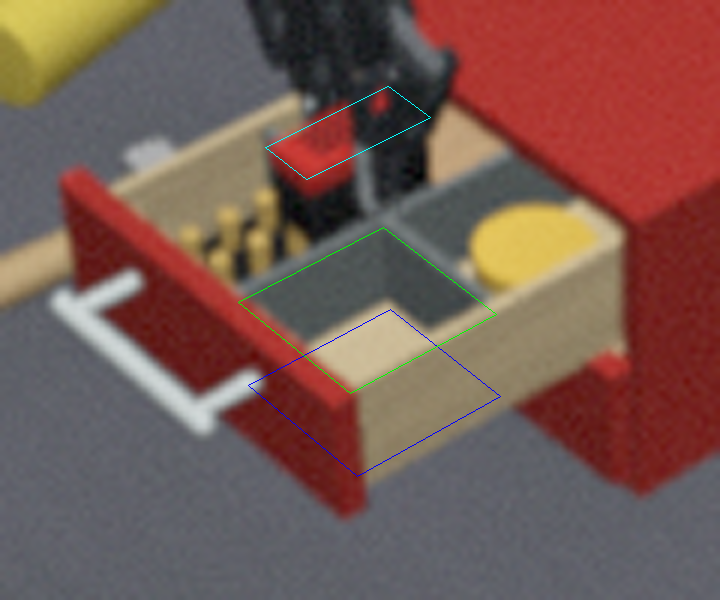

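View pics/m_top.png

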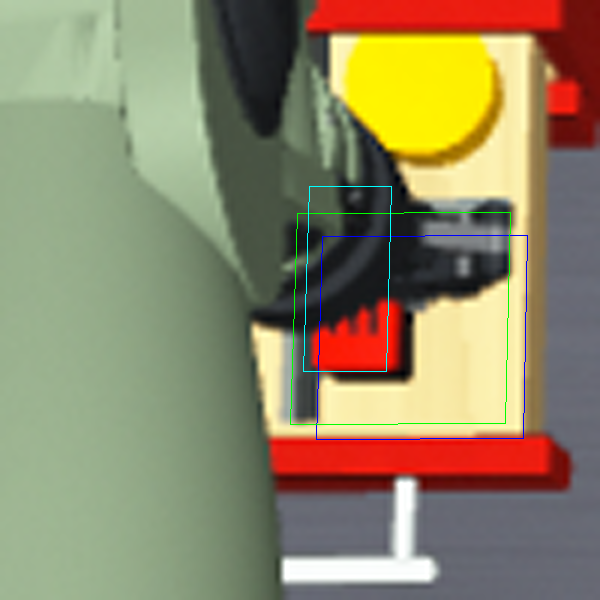

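Request:
arm_command:
  plan:
    - [0,-0.2,0.1,0,0,0]
    - [0.8,0,0,0,0,0]
    - [1.5,0,0,0,0,0]
    - [1.5,0,0,0,0,0]
    - [1.0,0,0,0,0,0]
    - [0,0,0,0,0,0]
    - [0,0,0,0,0,0]

```text
clock: 17.42
tcp_pos: [0.5619, 0.1664, 0.166]
orientation: [-0.006, 0.708, 0.006, 0.707]
force: [0.1, -0.2, -2.9]
opening: 0.0293
```

```bash
python3 go.py .5615 .1665 .125 1.589; python3 - <<'E'
from h import *
p=bot.capture('side'); a=p['pixels'][140:240,200:320,::-1]
cv2.imwrite('pics/n.png',cv2.resize(a,None,fx=6,fy=6,interpolation=2))
p=bot.capture('top'); a=p['pixels'][210:310,150:250,::-1]
cv2.imwrite('pics/n2.png',cv2.resize(a,None,fx=6,fy=6,interpolation=2))
E
```

```text
t 17.4167 tcp [561.9 166.4 166. ] th 1.5886 xaxis [-0. -0. -1.] open 29.3 F [ 0.12 -0.24 -2.88] q [ 0.16  0.44 -0.19  0.94 -0.    0.14]
tool delta cm [ 4.1   0.01 -0.03]
turn x -0.0004362870794190066
```

View pics/n.png

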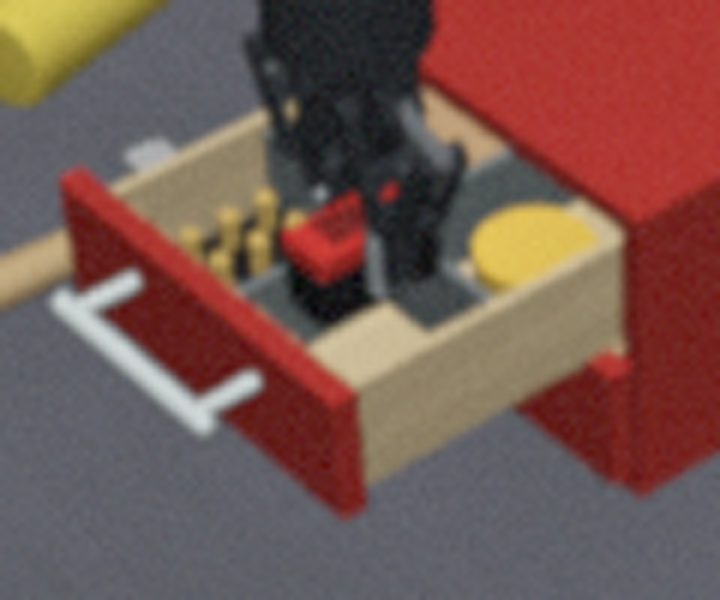

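View pics/n2.png

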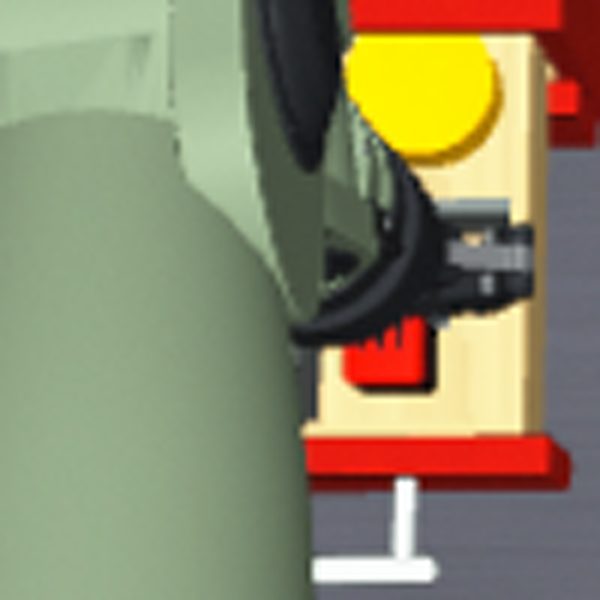

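Aligned over the bay; the pack sits inside the walls in both views. Lowering gently.

Request:
arm_command:
  plan:
    - [0.8,0,0,0,0,0]
    - [1.2,0,0,0,0,0]
    - [1.2,0,0,0,0,0]
    - [0.8,0,0,0,0,0]
    - [0,0,0,0,0,0]
    - [0,0,0,0,0,0]

```text
clock: 18.02
tcp_pos: [0.5621, 0.1667, 0.1264]
orientation: [-0.007, 0.707, 0.006, 0.707]
force: [-0.2, -0.1, -2.8]
opening: 0.029
```

Request:
arm_command:
  plan:
    - [0.5,0,0,0,0,0]
    - [0.5,0,0,0,0,0]
    - [0.3,0,0,0,0,0]
    - [0.2,0,0,0,0,0]
    - [0,0,0,0,0,0]
    - [0,0,0,0,0,0]

```text
clock: 18.52
tcp_pos: [0.5623, 0.1667, 0.1116]
orientation: [-0.006, 0.707, 0.006, 0.707]
force: [-0.2, -0.2, -2.6]
opening: 0.0294
```

Request:
arm_command:
  plan:
    - [0.2,0,0,0,0,0]
    - [0.1,0,0,0,0,0]
    - [0,0,0,0,0,0]
    - [0,0,0,0,0,0]

```text
clock: 18.85
tcp_pos: [0.5623, 0.1667, 0.1087]
orientation: [-0.006, 0.707, 0.006, 0.707]
force: [-0.5, -0.2, -3.2]
opening: 0.0291
```

Request:
arm_command:
  plan:
    - [0.1,0,0,0,0,0]
    - [0,0,0,0,0,0]
    - [0,0,0,0,0,0]

```text
clock: 19.1
tcp_pos: [0.5623, 0.1667, 0.1077]
orientation: [-0.006, 0.707, 0.006, 0.707]
force: [0.3, -0.7, -3.7]
opening: 0.0292
```

Request:
arm_command:
  plan:
    - [0.1,0,0,0,0,0]
    - [0,0,0,0,0,0]
    - [0,0,0,0,0,0]

```text
clock: 19.35
tcp_pos: [0.5626, 0.1667, 0.1069]
orientation: [-0.006, 0.707, 0.006, 0.707]
force: [0.4, 0.7, -1.8]
opening: 0.029
```

Request:
arm_command:
  plan:
    - [0.07,0,0,0,0,0]
    - [0,0,0,0,0,0]
    - [0,0,0,0,0,0]

```text
clock: 19.6
tcp_pos: [0.5631, 0.1668, 0.1068]
orientation: [-0.006, 0.706, 0.006, 0.708]
force: [-0.0, -0.6, 4.2]
opening: 0.0291
```

Request:
arm_command:
  plan:
    - [0,0,0,0,0,0]
    - [0,0,0,0,0,0]
    - [0,0,0,0,0,0]
    - [0,0,0,0,0,0]
    - [0,0,0,0,0,0]
  fingers: 49

```text
clock: 20.02
tcp_pos: [0.5631, 0.1701, 0.107]
orientation: [-0.005, 0.706, 0.01, 0.708]
force: [-0.4, 10.5, 5.0]
opening: 0.0417
```

Request:
arm_command:
  plan:
    - [-0.5,0,0,0,0,0]
    - [-1.0,0,0,0,0,0]
    - [-1.5,0,0,0,0,0]
    - [-2.0,0,0,0,0,0]
    - [-2.0,0,0,0,0,0]
    - [-2.0,0,0,0,0,0]
    - [-2.0,0,0,0,0,0]
    - [-1.0,0,0,0,0,0]
    - [0,0,0,0,0,0]

```text
clock: 20.77
tcp_pos: [0.5639, 0.1667, 0.2289]
orientation: [-0.006, 0.705, 0.006, 0.709]
force: [0.4, -0.6, 1.0]
opening: 0.0417
```

```bash
python3 go.py .41 .166 .3; python3 - <<'E'
from h import *
p=bot.capture('side'); a=p['pixels'][140:240,200:320,::-1]
cv2.imwrite('pics/o.png',cv2.resize(a,None,fx=6,fy=6,interpolation=2))
E
```

```text
t 20.7667 tcp [563.9 166.7 228.9] th 1.5886 xaxis [ 0.01  0.   -1.  ] open 41.7 F [ 0.41 -0.63  0.97] q [ 0.16  0.39 -0.1   1.07 -0.    0.14]
tool delta cm [ -7.18   0.21 -15.36]
```

View pics/o.png

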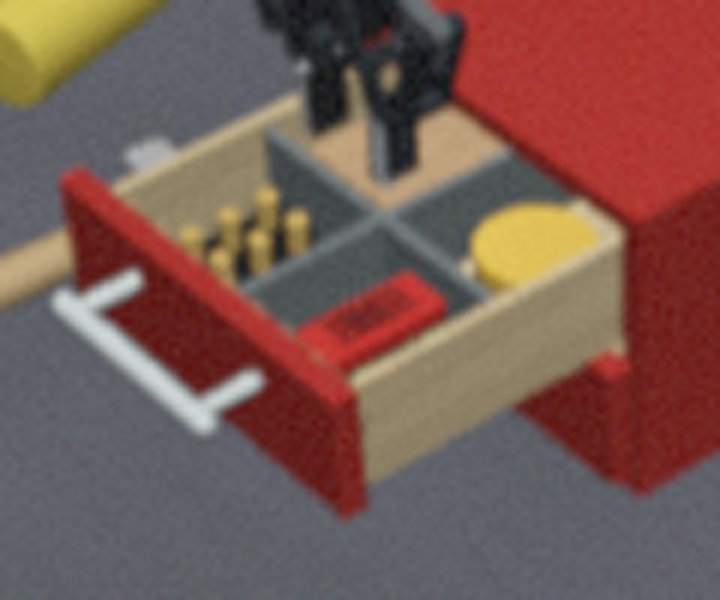

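Request:
arm_command:
  plan:
    - [0,0.3,-1.5,0,0,0]
    - [0,0.5,-2.0,0,0,0]
    - [0,0.5,-2.0,0,0,0]
    - [0,0.5,-2.0,0,0,0]
    - [0,0.5,-2.0,0,0,0]
    - [0,0.5,-2.0,0,0,0]
    - [0,0.5,-1.5,0,0,0]
    - [0,0.5,-1.0,0,0,0]
    - [0,0.3,-0.5,0,0,0]
    - [0,0,0,0,0,0]
    - [0,0,0,0,0,0]
  fingers: 0

```text
clock: 21.73
tcp_pos: [0.4171, 0.2052, 0.2257]
orientation: [-0.007, 0.707, 0.006, 0.707]
force: [0.1, -0.1, -0.3]
opening: 0.0002
```

```bash
python3 go.py .42 .2096 .122; python3 - <<'E'
from h import *
p=bot.capture('side'); a=p['pixels'][140:240,200:320,::-1]
cv2.imwrite('pics/q.png',cv2.resize(a,None,fx=6,fy=6,interpolation=2))
p=bot.capture('top'); a=p['pixels'][210:310,150:250,::-1]
cv2.imwrite('pics/q2.png',cv2.resize(a,None,fx=6,fy=6,interpolation=2))
E
```

```text
t 21.7333 tcp [417.1 205.2 225.7] th 1.5894 xaxis [ 0. -0. -1.] open 0.2 F [ 0.12 -0.08 -0.3 ] q [ 0.3   0.17 -0.41  0.99 -0.    0.28]
tool delta cm [10.37  0.44  0.3 ]
```

View pics/q.png

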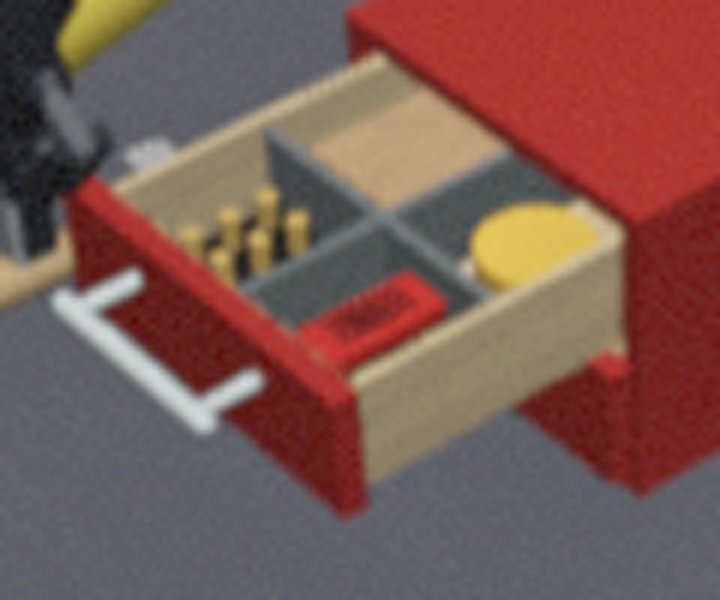

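View pics/q2.png

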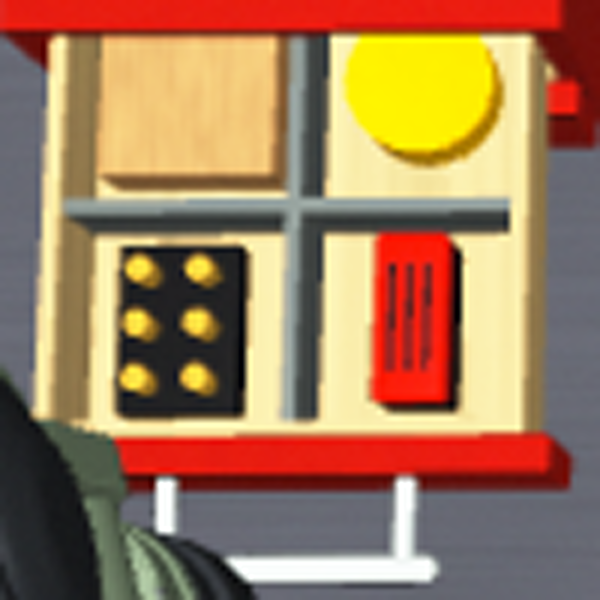

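The red pack stands centred and released in the bay (top crop about 375–460 by 235–405), and the drawer has not moved. Next I go down in front of the handle.

Request:
arm_command:
  plan:
    - [0,0.4,0,0,0,0]
    - [1.5,0,0,0,0,0]
    - [2.0,0,0,0,0,0]
    - [2.0,0,0,0,0,0]
    - [2.0,0,0,0,0,0]
    - [1.7,0,0,0,0,0]
    - [1.1,0,0,0,0,0]
    - [0,0,0,0,0,0]
    - [0,0,0,0,0,0]

```text
clock: 22.58
tcp_pos: [0.4166, 0.209, 0.1226]
orientation: [-0.006, 0.708, 0.006, 0.707]
force: [-0.9, -0.3, -0.6]
opening: 0.0001
```

```bash
python3 go.py .42 .2096 .122; python3 - <<'E'
from h import *
p=bot.capture('side'); a=p['pixels'][140:240,180:300,::-1]
cv2.imwrite('pics/r.png',cv2.resize(a,None,fx=6,fy=6,interpolation=2))
E
```

```text
t 22.5833 tcp [416.6 209.  122.6] th 1.5886 xaxis [-0. -0. -1.] open 0.1 F [-0.94 -0.32 -0.6 ] q [ 0.31  0.29 -0.56  0.73  0.    0.29]
tool delta cm [0.06 0.06 0.35]
```

View pics/r.png

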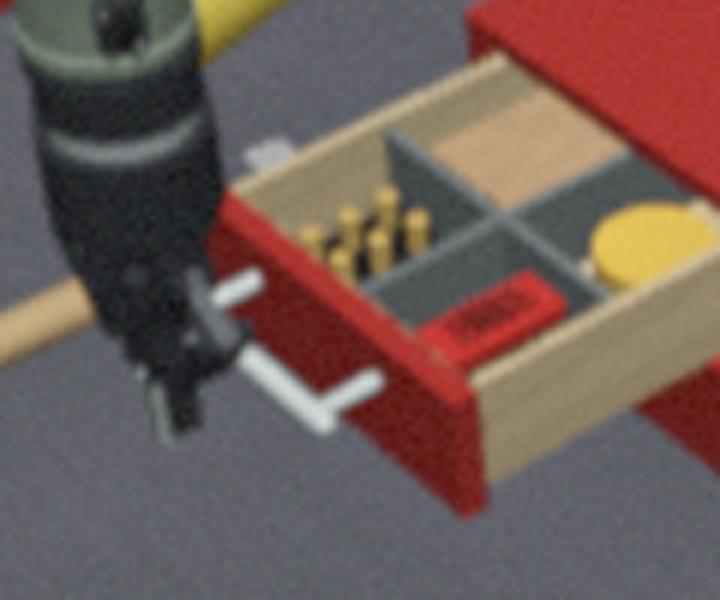

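Request:
arm_command:
  plan:
    - [0,0,0.8,0,0,0]
    - [0,0,0.8,0,0,0]
    - [0,0,0.4,0,0,0]
    - [0,0,0.3,0,0,0]
    - [0,0,0.3,0,0,0]
    - [0,0,0.3,0,0,0]
    - [0,0,0.3,0,0,0]
    - [0,0,0.4,0,0,0]
    - [0,0,0.5,0,0,0]
    - [0,0,0.5,0,0,0]
    - [0,0,0.5,0,0,0]
    - [0,0,0.5,0,0,0]

```text
clock: 23.63
tcp_pos: [0.473, 0.2101, 0.1229]
orientation: [-0.006, 0.707, 0.006, 0.707]
force: [-0.5, 1.1, 0.6]
opening: 0.0
```

```bash
python3 go.py; python3 - <<'E'
from h import *
p=bot.capture('side'); a=p['pixels'][140:240,180:300,::-1]
cv2.imwrite('pics/s.png',cv2.resize(a,None,fx=6,fy=6,interpolation=2))
E
```

```text
t 23.6333 tcp [473.  210.1 122.9] th 1.5890 xaxis [-0.  0. -1.] open 0.0 F [-0.49  1.08  0.59] q [ 0.28  0.37 -0.43  0.77  0.    0.26]
```

View pics/s.png

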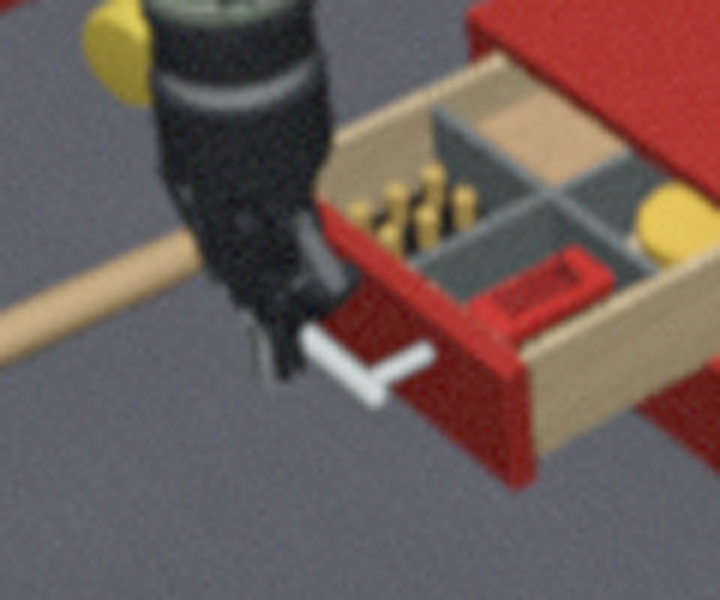

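Request:
arm_command:
  plan:
    - [0,0,0.3,0,0,0]
    - [0,0,0.4,0,0,0]
    - [0,0,0.5,0,0,0]
    - [0,0,0.5,0,0,0]
    - [0,0,0.5,0,0,0]
    - [0,0,0.5,0,0,0]
    - [0,0,0.5,0,0,0]
    - [0,0,0.5,0,0,0]
    - [0,0,0.5,0,0,0]
    - [0,0,0.5,0,0,0]
    - [0,0,0.5,0,0,0]
    - [0,0,0.5,0,0,0]
    - [0,0,0.5,0,0,0]
    - [0,0,0.5,0,0,0]
    - [0,0,0.5,0,0,0]
    - [0,0,0.5,0,0,0]
    - [0,0,0.5,0,0,0]
    - [0,0,0.4,0,0,0]
    - [0,0,0.3,0,0,0]
    - [0,0,0.2,0,0,0]

```text
clock: 25.35
tcp_pos: [0.5641, 0.2117, 0.123]
orientation: [-0.006, 0.707, 0.006, 0.707]
force: [-1.4, 0.3, 0.5]
opening: 0.0003
```

```bash
python3 go.py; python3 - <<'E'
from h import *
p=bot.capture('side'); a=p['pixels'][110:240,200:350,::-1]
cv2.imwrite('pics/t.png',cv2.resize(a,None,fx=4.6,fy=4.6,interpolation=2))
E
```

```text
t 25.35 tcp [564.1 211.7 123. ] th 1.5888 xaxis [ 0. -0. -1.] open 0.3 F [-1.38  0.35  0.46] q [ 0.24  0.51 -0.2   0.86 -0.    0.22]
```

View pics/t.png

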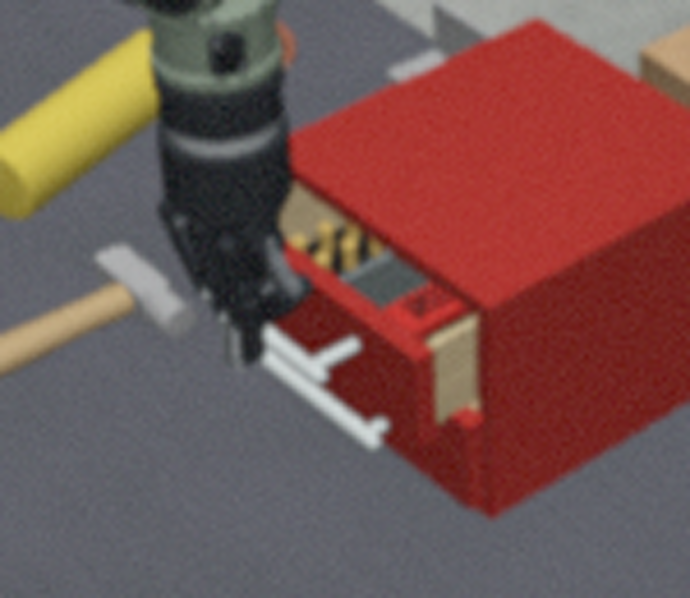

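Request:
arm_command:
  plan:
    - [0,0,0.3,0,0,0]
    - [0,0,0.4,0,0,0]
    - [0,0,0.4,0,0,0]
    - [0,0,0.4,0,0,0]
    - [0,0,0.4,0,0,0]
    - [0,0,0.4,0,0,0]
    - [0,0,0.3,0,0,0]
    - [0,0,0.2,0,0,0]
    - [0,0,0.1,0,0,0]
    - [0,0,0,0,0,0]

```text
clock: 26.23
tcp_pos: [0.593, 0.2123, 0.123]
orientation: [-0.006, 0.707, 0.006, 0.707]
force: [-0.1, -0.2, 0.8]
opening: 0.0003
```

Request:
arm_command:
  plan:
    - [0,0,0.2,0,0,0]
    - [0,0,0.2,0,0,0]
    - [0,0,0.1,0,0,0]
    - [0,0,0,0,0,0]

```text
clock: 26.57
tcp_pos: [0.5979, 0.2125, 0.123]
orientation: [-0.006, 0.707, 0.006, 0.707]
force: [-0.0, 0.3, -0.1]
opening: -0.0001
```

Request:
arm_command:
  plan:
    - [0,0,0.2,0,0,0]
    - [0,0,0.2,0,0,0]
    - [0,0,0.1,0,0,0]
    - [0,0,0,0,0,0]

```text
clock: 26.9
tcp_pos: [0.6028, 0.2125, 0.1229]
orientation: [-0.006, 0.707, 0.006, 0.707]
force: [-0.3, 0.3, 0.0]
opening: -0.0002
```

Request:
arm_command:
  plan:
    - [0,0,0.2,0,0,0]
    - [0,0,0.1,0,0,0]
    - [0,0,0,0,0,0]

```text
clock: 27.15
tcp_pos: [0.603, 0.2125, 0.1229]
orientation: [-0.007, 0.709, 0.007, 0.705]
force: [-7.6, -0.1, 6.1]
opening: -0.0003
```

```bash
python3 go.py; python3 - <<'E'
from h import *
p=bot.capture('side'); a=p['pixels'][110:240,200:350,::-1]
cv2.imwrite('pics/u.png',cv2.resize(a,None,fx=4.6,fy=4.6,interpolation=2))
E
```

```text
t 27.15 tcp [603.  212.5 122.9] th 1.5894 xaxis [-0.01 -0.   -1.  ] open -0.3 F [-7.57 -0.08  6.13] q [ 0.22  0.58 -0.08  0.91  0.    0.2 ]
```

View pics/u.png

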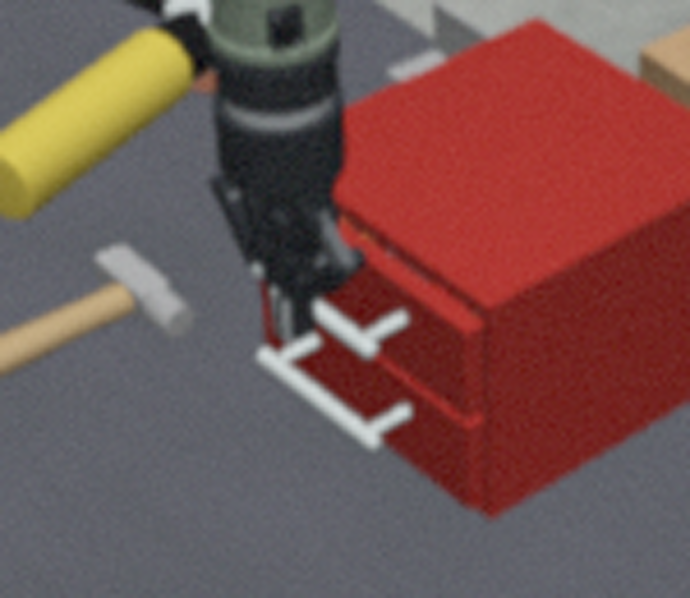

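Request:
arm_command:
  plan:
    - [0,0,0.15,0,0,0]
    - [0,0,0,0,0,0]
    - [0,0,0,0,0,0]

```text
clock: 27.45
tcp_pos: [0.603, 0.2125, 0.1228]
orientation: [-0.007, 0.71, 0.007, 0.704]
force: [-11.7, -0.6, 8.1]
opening: 0.0001
```

Request:
arm_command:
  plan:
    - [0,0,-0.5,0,0,0]
    - [0,0,-1.0,0,0,0]
    - [0,0,-2.0,0,0,0]
    - [0,0,-2.5,0,0,0]
    - [0,0,-2.5,0,0,0]
    - [0,0,-2.5,0,0,0]
    - [0,0,-2.5,0,0,0]
    - [0,0,-2.0,0,0,0]
    - [-2,0,-1,0,0,0]
    - [-2,0,0,0,0,0]
    - [-2,0,0,0,0,0]
    - [-1,0,0,0,0,0]
    - [0,0,0,0,0,0]
    - [0,0,0,0,0,0]
    - [0,0,0,0,0,0]

```text
clock: 28.7
tcp_pos: [0.4417, 0.2093, 0.192]
orientation: [-0.007, 0.707, 0.006, 0.707]
force: [-0.3, -0.1, 0.3]
opening: 0.0004
```

```bash
python3 go.py; python3 - <<'E'
from h import *
p=bot.capture('side'); save(p,'v1')
q=bot.capture('top'); save(q,'v2')
a=p['pixels'][110:240,200:350,::-1]
cv2.imwrite('pics/v.png',cv2.resize(a,None,fx=4.6,fy=4.6,interpolation=2))
E
```

```text
t 28.7 tcp [441.7 209.3 192. ] th 1.5888 xaxis [-0. -0. -1.] open 0.4 F [-0.31 -0.11  0.3 ] q [ 0.29  0.25 -0.41  0.92 -0.    0.27]
```

View pics/v.png

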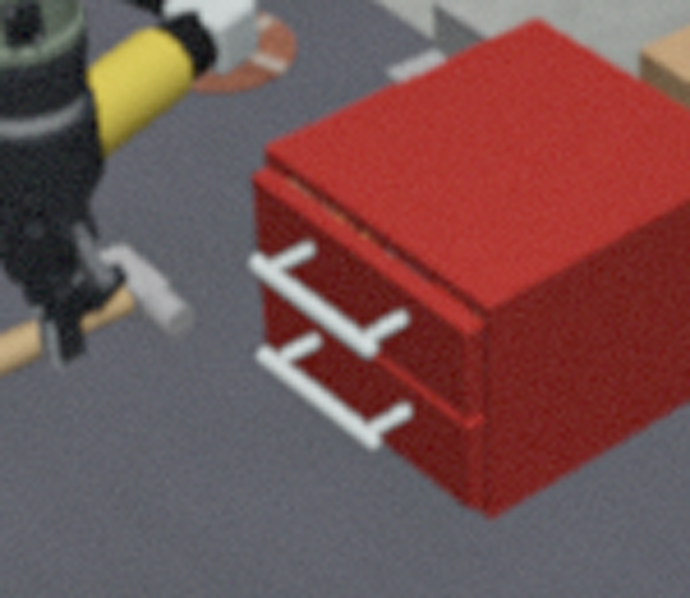

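View pics/v2.png

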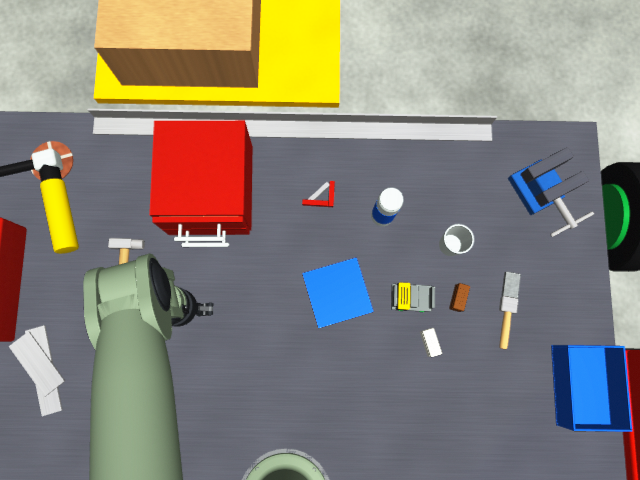

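```bash
python3 - <<'E'
from h import *
q=bot.capture('top'); a=q['pixels'][200:260,140:260,::-1]
cv2.imwrite('pics/w.png',cv2.resize(a,None,fx=6,fy=6,interpolation=2))
E
```

```text
(no output)
```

View pics/w.png

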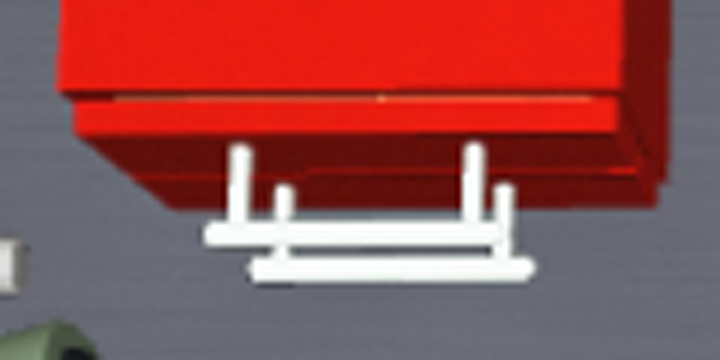

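```bash
python3 - <<'E'
from h import *
q=bot.capture('top')
f=lambda x,y,z: atz(q,140+(x+.5)/6-.5,200+(y+.5)/6-.5,z).round(4)
print('top bar',f(205,234,.136),f(500,234,.136)); print('low bar',f(392,269,.06),f(392,269,.056)); print('front outer top',f(345,134,.162),'chest edge',f(345,90,.174))
print('bottom front upper edge/lower', f(420,208,.012))
E
```

```text
top bar [0.6184 0.273  0.136 ] [0.62   0.1553 0.136 ]
low bar [0.6195 0.2132 0.06  ] [0.6202 0.214  0.056 ]
front outer top [0.6541 0.2136 0.162 ] chest edge [0.669  0.2118 0.174 ]
bottom front upper edge/lower [0.6561 0.2119 0.012 ]
```

```bash
python3 -c "
from workcell import bot
print(bot.close_job())"
```

```text
the job is handed in; nothing more can be done
None
```

I took the red pack out of the charger by its ends, stood it on the mat and let go. I then took it again across its narrow sides, set it down in the front bay, pushed the drawer shut by its handle and handed the job in at about 29 s.

**Last checks:**
- **Pack:** After release, both views showed it upright and centred in the bay. It still showed upright when last visible, with the drawer part-way shut. I could not see it once the drawer was closed.
- **Drawer:** It reached its stop at about 12 N, after about 158 mm of travel. Its handle measures in line (to about 1 mm) with the handle of the lower drawer, which appears shut.
- **Everything else:** The yellow pack, can, cup, magnet, brush and the visible part of the hammer look unmoved in the last top picture. The arm stood clear of everything.

**What disagreed:**
- When the fingers opened in the bay, one pressed on the drawer's side wall with about 10 N. The pack and drawer did not visibly move.
- Positions fitted from the side camera alone were about 4 to 5 mm off from the top camera in y. I used the top-camera values, and the grasps and setting-down heights agreed with them.

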